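# Set the gauge tweezers to the pattern gap and hold them over the stencil

### The job

Pull the drawer of the little wooden chest all the way out to its stop and leave it open, then take the sprung gauge tweezers out of it by their blue finger rests and hold them with both tips over the yellow stencil on the work board, about a hand's breadth above it. Squeeze them until the tips stand 10 mm apart (black pointer in the green band of the gauge bar), never pinching the tips shut, and finish while still holding them there at that gap, steady. Leave the bottles, tubes, brush pot and tin on the table where they stand.

Things in the scene. Friction and masses are not known exactly. Their poses are not given: they have to be found in the camera images.
- chest_drawer0 (a joint): the one drawer of a fixed low wooden chest (220 mm deep, x; 280 wide, y; 85 high; its front faces its own -x). Travel in m: 0 shut, 0.150 at its outer stop; it slides along the chest's own -x with about 1 N of friction plus 4 N per m/s of speed, and stays where it is left
- drawer_in (a point): centre of the drawer's inside floor, 22 mm above the table, moving with the drawer; axes as the chest's. The inside measures 175 (x) x 238 mm (y); its walls reach 63 mm and its 15 mm thick front 73 mm above the table. Fully out, the inside from x = -87 to +56 mm is clear of the chest's top. The floor has a flat cork liner
- chest_drawer0_handle (a point): middle of the drawer's dark steel bar handle: a round bar 11 mm thick lying along the chest's y, 120 mm long, 35 mm in front of the drawer's face and 47 mm above the table; it can be pinched or hooked from above. Axes as the chest's: x points into the chest. With the drawer shut, the chest's centre is 145 mm ahead (x)
- tweezers: loose steel gauge tweezers, about 60 g, 145 mm long, 14 mm high, lying flat in the drawer, roughly crosswise, tips towards the chest's +y side, and moving with it. Origin: on the underside, midway between the blue finger rests; x points to the tips, z up. Bow at x = -68 mm; arms hinge at x = -65, y = +6 and -6 mm, sprung open. They balance within 2 mm of x = 0
- rests (a point): middle between the two blue finger rests, 7 mm above the tweezers' origin. Rests: flat, 44 mm long (x), 14 mm high. Unsqueezed their outer faces are 37 mm apart here, slanting wider to the tips; at the marked gap they are parallel and 26 mm apart. 1 mm less between the fingers here closes the tip gap by 2 mm. Force per side: 1.5 N at first touch, 5 N at the marked gap, 6 N with tips shut
- gauge (a point): middle of the tweezers 35 mm ahead of their origin, on top: here a thin bar fixed on the right (-y) arm lies over the left arm: red near the right arm, then a 6 mm green band, then white. The black pointer on the left arm stands mid-green at the marked gap, in the white when open
- blade_left (a joint): turn of the left (+y) arm in rad: 0 unsqueezed, 0.085 at the marked gap (both arms alike), about 0.123 with tips shut
- blade_right (a joint): turn of the right (-y) arm in rad, values as for the left
- tip_left (a point): inner face at the end of the left tip, 7 mm above the tweezers' underside; 32 mm from the right one unsqueezed, 10 mm at the marked gap
- tip_right (a point): inner face at the end of the right tip
- tip_mid (a point): point midway between the tips, 65 mm ahead (x) of the tweezers' origin and 7 mm above their underside
- board: fixed plywood work board, 200 (x) x 220 (y) x 10 mm, with a yellow stencil plate 130 x 130 x 2 mm with white dots on its middle. Origin: centre of the underside, on the table; the stencil's top is 12 mm above it
- bottle_yellow: loose bystander: yellow plastic paint bottle, upright, 58 mm across, about 130 mm tall; origin at the centre of its underside
- bottle_red: loose bystander: red paint jar with white lid, upright, 58 mm across, about 120 mm tall; origin at the centre of its underside
- tube_a: loose bystander: white paint tube standing on its cap, 42 mm across, 140 mm tall; origin at the centre of its underside
- tube_b: loose bystander: second white paint tube standing on its cap, 42 mm across, 140 mm tall; origin at the centre of its underside
- brush_pot: loose bystander: white pot, 76 mm across, 100 mm tall, holding brushes that reach up to 195 mm; origin at the centre of its underside
- ink_tin: loose bystander: flat dark ink tin, 70 x 100 x 19 mm; origin at the centre of its underside

How it is judged:
By the outcome, as a careful person would: the job done as asked, in the order asked, and still so for the second after the job is handed in, while the arm keeps its last pose, push and grip.
It also fails if it takes over 59 s, if anything falls off the work surface, if the arm or the gripper's body presses on something with over 40 N, if the wrist force passes 120 N, or if a joint passes its speed limit or range.

### The arm

A 6-joint arm with a two-finger parallel gripper is mounted at the origin on the work surface. World frame = base frame: x ahead of the robot, y to its left, z up, the work surface at z = 0. Lengths are in m, angles in rad, forces in N, time in s.
With the tool pointing down it reaches from about 0.35 to 0.85 m from the base axis. Payload 8.1 kg.
Tool frame: the origin (TCP) lies on the centre line of the jaws, within the pads' length; the fingertips stand 22 mm ahead of it and the grasp point (between the pads) lies 3 mm ahead of it; z points along the fingers, y is the line along which they close (so a half turn about z gives the same grasp; the last joint's range is limited). The gripper opens to 93 mm and grips with 3 to 60 N. Pads are 15 mm wide; open, the fingers measure 128 mm over their backs; the gripper's body (75 mm by 188 mm) begins 65 mm behind the grasp point.
Start: joints at [1.122, 0.13, 1.488, -0, 1.523, -0.085], TCP at [0.213, 0.561, 0.241] pointing down, gripper open.
Joint ranges: [-2.96, 2.96], [-0.89, 2.26], [0.02, 2.5], [-1.34, 4.48], [0, 2.73], [-2.66, 2.66]. Speed limits (rad/s): [2.39, 2.39, 2.79, 3.14, 3.14, 3.14].

### API

Orientations are given as a rotation vector (axis times angle).
In Python, from plant import robot gives the robot as it stands.
- The arm moves only by the tool creep_tool, called as name(argument=value, ...), one argument or row to a line, values as JSON. Schema: {"type":"object","properties":{"steps":{"type":"array","items":{"type":"array","items":{"type":"number"},"minItems":5,"maxItems":5},"minItems":1,"maxItems":20},"clamp_n":{"type":"number"},"only":{"type":"string"},"quiet":{"type":"boolean"},"lines":{"type":"string"}},"required":["steps"],"additionalProperties":false}. steps is a list of rows, 1 to 20 of them, each of 5 numbers: the finger opening in m, then dx, dy, dz in shares of the most that a row can go, 1 being 50 mm, then a turn about the tool's z in fractions of the full range, 1 being 45 degrees; each row shifts and turns the commanded pose from where the row before left it, along the tool's axes as they then stand; what a row does not reach is not made up. A row lasts 1/10 s, in which the tool goes at most 0.05 m and 0.15 rad, less where a joint would pass 70% of its speed; a pose out of reach is approached as far as the arm can. The fingers move at their own pace and stop on an object; clamp_n is the grip in N (left out, the last holds). Time passes only in rows, so rows that do not move let the fingers close. The tool returns the time, the measured TCP pose, the force, the opening and the grip force at its end. only (a regular expression) keeps the lines of the reply that match it, lines (a string "A,B") keeps lines A to B, and quiet returns only ok. Shift and turn numbers lie between -1 and 1, and a call with a number outside is refused. Input that does not fit is refused with a message, and nothing moves.
- robot.read_state(): the state, without advancing time (a new reading comes with each control period).
- robot.read_camera(name): name is "side" or "top"; returns a dict with "image" (384x512x3 uint8, red, green, blue), "fx", "fy", "cx", "cy" (pixels), "R" (3x3) and "t" (3): a world point X has camera coordinates R X + t. Camera axes: x right, y down, z forward; pixel columns grow to the right and rows downward; lengths in m; the calibration is good to about 2 mm. A picture is of the moment at which its call begins. There is no depth.
- robot.close_job(): hands the job in; it is judged then, once.
The state is a dict: "t": time; "q": joint angles; "dq": joint speeds; "joint_torque": joint torques, N m; "tool_pos": TCP position; "orientation": TCP orientation; "force": force on the tool from outside, world axes, zero at the start; "wrist_torque": the same for the moment, N m; "opening": finger opening in m; "gripper_force": force on a finger pad.
Only numpy, scipy, OpenCV 4.12 (cv2) and the standard library are available. Lean on these libraries where they do the work, as an engineer would, in place of code of your own. Each camera call takes 0.05 s, during which the arm holds its last target. There are 200 camera calls.

## Working session

There is one attempt and no reset: what is moved stays moved. The work goes in short steps, Python scripts to look and compute and a tool call to move; the robot and the scene stay as the last step left them, time stands still between calls to the robot, and variables do not carry over. Pictures are saved under pics/ and viewed, at most 10 in all, crops included, and the job is handed in when it is done.

```bash
ls; mkdir -p pics; cat > h.py <<'E'
from plant import robot
import numpy as np, cv2
def snap(n,f,crop=None,s=1):
    c=robot.read_camera(n); im=c["image"][:,:,::-1]
    cv2.imwrite("pics/raw_"+f+".png",im)
    if crop: x0,y0,x1,y1=crop; im=im[y0:y1,x0:x1]
    cv2.imwrite("pics/"+f+".png",cv2.resize(im,None,fx=s,fy=s,interpolation=cv2.INTER_CUBIC)); return c
def P(c): return np.array([[c["fx"],0,c["cx"]],[0,c["fy"],c["cy"]],[0,0,1]])@np.c_[c["R"],c["t"]]
def plane(c,uv,z):
    M=P(c); H=np.c_[M[:,:2],M[:,2]*z+M[:,3]]; p=np.linalg.solve(H,[*uv,1]); return p[:2]/p[2]
def tri(c1,a,c2,b):
    X=cv2.triangulatePoints(P(c1),P(c2),np.array(a,float).reshape(2,1),np.array(b,float).reshape(2,1)).ravel(); return X[:3]/X[3]
def proj(c,X): p=P(c)@np.r_[X,1]; return p[:2]/p[2]
E
python3 - <<'E'
from h import *
import pickle
a=snap("top","t0");b=snap("side","s0")
pickle.dump({k:{i:c[i] for i in c if i!="image"} for k,c in (("top",a),("side",b))},open("cal.pkl","wb"))
for c in(a,b):print(c["fx"],c["R"].round(3).tolist(),c["t"], -c["R"].T@c["t"])
print(robot.read_state())
im=np.vstack([cv2.imread("pics/t0.png"),cv2.imread("pics/s0.png")])
E
```

```text
pics
plant.py
495.3911124048208 [[-0.026, -0.999, -0.019], [-0.996, 0.028, -0.084], [0.085, 0.017, -0.996]] [0.09676319 0.53715721 1.51289792] [0.40925442 0.05604721 1.55439076]
443.63433897547935 [[0.919, -0.394, 0.016], [-0.283, -0.686, -0.67], [0.275, 0.612, -0.742]] [-0.46757044  0.24910282  0.95421757] [ 0.23775441 -0.59691223  0.88225514]
{'t': 0.1, 'q': array([ 1.12159186e+00,  1.31092075e-01,  1.48917041e+00, -2.53951971e-06,
        1.52296794e+00, -8.53945412e-02]), 'dq': array([-0.00072709, -0.00235543, -0.0021483 , -0.00021085,  0.00026655,
       -0.00040931]), 'joint_torque': array([ 1.16465344e-03, -5.61344039e+01, -4.93092942e+01,  7.70410616e-02,
        2.92628777e-02, -7.32028957e-05]), 'tool_pos': array([0.21327571, 0.56031516, 0.23968844]), 'orientation': array([-5.68246714e-01, -3.08933512e+00,  2.48195828e-03]), 'force': array([-0.54303869, -0.36925563,  0.24453773]), 'wrist_torque': array([-0.00433068, -0.02587652,  0.00148243]), 'gripper_force': 0.0, 'opening': 0.09284315042513223}
```

View pics/t0.png

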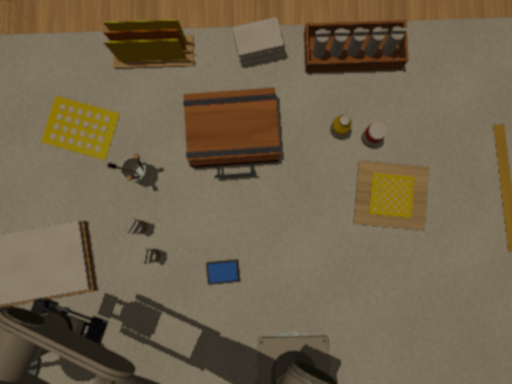

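View pics/s0.png

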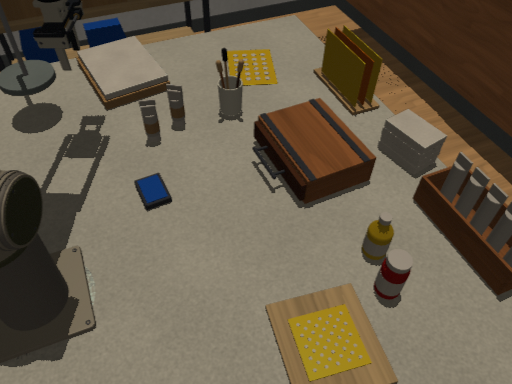

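The top view shows the chest at about (233,127), its handle at about (236,173), and the board at (391,196). The side view shows the handle near (270,165). I'll enlarge the handle in both views.

```bash
python3 - <<'E'
from h import *
t=cv2.imread("pics/t0.png")[80:190,170:290];s=cv2.imread("pics/s0.png")[95:205,245:385]
r=lambda i:cv2.resize(i,None,fx=5 if 0 else 4,fy=4,interpolation=cv2.INTER_CUBIC)
t,s=r(t),r(s)
im=np.zeros((440,1040,3),np.uint8)
t=cv2.resize(cv2.imread("pics/t0.png")[145:190,175:290],None,fx=6,fy=6,interpolation=cv2.INTER_CUBIC)
s=cv2.resize(cv2.imread("pics/s0.png")[130:195,245:360],None,fx=5,fy=5,interpolation=cv2.INTER_CUBIC)
im=np.zeros((600,700,3),np.uint8);im[:270,:690]=t;im[272:597,:575]=s
cv2.imwrite("pics/c1.png",im)
E
```

```text
(no output)
```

View pics/c1.png

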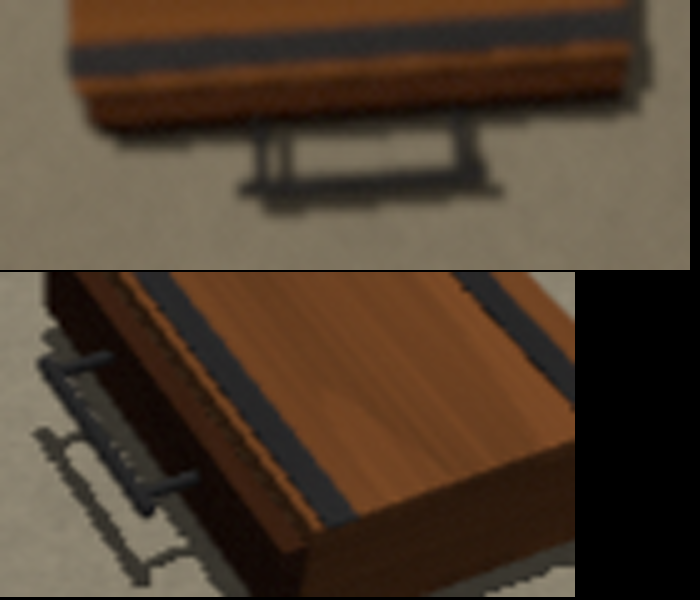

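The top view has the bar's ends at about crop (243,188) and (481,178); its shadow lies to the lower right. In the side view the ends are at (42,362) and (150,510). I'll triangulate these, and locate the board too.

```bash
python3 - <<'E'
from h import *
import pickle
c=pickle.load(open("cal.pkl","rb"));t,s=c["top"],c["side"]
T=lambda x,y:((x+.5)/6-.5+175,(y+.5)/6-.5+145)
S=lambda x,y:((x+.5)/5-.5+245,(y-272+.5)/5-.5+130)
L=tri(t,T(243,188),s,S(42,362));R=tri(t,T(481,178),s,S(150,512))
print(L,R,(L+R)/2,np.linalg.norm(L-R),np.degrees(np.arctan2(*(L-R)[:2])))
# at z=.047
for p in(T(243,188),T(481,178)):print(plane(t,p,.047))
for p in(S(42,362),S(150,512)):print(plane(s,p,.047))
# chest top front corners z=.085
for p in(T(72,92),T(635,68)):print("corner",plane(t,p,.085))
# board stencil corners: yellow mask
for n,f,cc in(("top","t0",t),("side","s0",s)):
    im=cv2.imread(f"pics/{f}.png");h=cv2.cvtColor(im,cv2.COLOR_BGR2HSV)
    m=cv2.inRange(h,(22,150,100),(33,255,255))
    box=(350,160,430,225) if n=="top" else (270,290,390,384)
    k=np.zeros_like(m);k[box[1]:box[3],box[0]:box[2]]=m[box[1]:box[3],box[0]:box[2]]
    pts=cv2.findNonZero(k);r=cv2.minAreaRect(cv2.convexHull(pts));(u,v)=cv2.convexHull(pts)[:,0].mean(0) if 0 else r[0]
    q=np.array([plane(cc,p,.012) for p in cv2.convexHull(pts)[:,0].astype(float)],np.float32)
    print(n,cv2.minAreaRect(q),(u,v))
E
```

```text
[0.60124586 0.21974377 0.05291161] [0.60575161 0.09740211 0.05102965] [0.60349873 0.15857294 0.05197063] 0.12243906681156703 -2.1092049661217707
[0.60314716 0.21999916]
[0.60478838 0.09808168]
[0.60236268 0.22593851]
[0.60946108 0.10023282]
corner [0.64912938 0.30072842]
corner [0.65294256 0.01873707]
top ((0.5331079959869385, -0.32418692111968994), (0.130490243434906, 0.13000839948654175), 82.7080307006836) (391.47540283203125, 194.77047729492188)
side ((0.5341291427612305, -0.32029959559440613), (0.13082274794578552, 0.13081662356853485), 82.65084075927734) (329.25, 340.75)
```

Careful with the scale: shifts go in shares of 50 mm and turns go in shares of 45 degrees. That gives: 0.149 rad is 0.1897.

creep_tool(
  steps=[
    [0.024, 0, 0, 0, 0.1897],
    [0.024, 0, 0, 0, 0.1897],
    [0.024, 0, 0, 0, 0.1897],
    [0.024, 0, 0, 0, 0.1897],
    [0.024, 0, 0, 0, 0.1897],
    [0.024, 0, 0, 0, 0.1897],
    [0.024, 0, 0, 0, 0.1897],
    [0.024, 0, 0, 0, 0.1897],
  ],
  clamp_n=20,
)

```text
t: 0.9
tool_pos: [0.2133, 0.5604, 0.24]
orientation: [2.211, 2.231, -0.002]
force: [-0.1, -0.3, 0.0]
opening: 0.0334
gripper_force: 0.0
```

creep_tool(
  steps=[
    [0.024, -0.6, 0.6, 0, 0],
    [0.024, -0.6, 0.6, 0, 0],
    [0.024, -0.6, 0.6, 0, 0],
    [0.024, -0.6, 0.6, 0, 0],
    [0.024, -0.6, 0.6, 0, 0],
    [0.024, -0.6, 0.6, 0, 0],
    [0.024, -0.6, 0.6, 0, 0],
    [0.024, -0.6, 0.6, 0, 0],
    [0.024, -0.6, 0.6, 0, 0],
    [0.024, -0.6, 0.6, 0, 0],
    [0.024, -0.6, 0.6, 0, 0],
    [0.024, -0.6, 0.6, 0, 0],
    [0.024, -0.6, 0.6, 0, 0],
    [0.024, 0, 0, 0, 0],
  ],
)

```text
t: 2.3
tool_pos: [0.6118, 0.1722, 0.2394]
orientation: [2.209, 2.232, -0.003]
force: [0.1, 0.5, -0.7]
opening: 0.0238
gripper_force: 0.0
```

```bash
cat > st.py <<'E'
from h import *
from scipy.spatial.transform import Rotation as Ro
s=robot.read_state();R=Ro.from_rotvec(s["orientation"]).as_matrix()
print(s["t"],s["tool_pos"].round(4),R.round(3).tolist(),s["q"].round(2),s["force"].round(1),round(s["opening"],4),s["gripper_force"])
import sys
if len(sys.argv)>3: print("tool delta",(R.T@(np.array(sys.argv[1:4],float)-s["tool_pos"])).round(4))
E
python3 st.py 0.604 0.16 0.12
```

```text
2.3 [0.6118 0.1722 0.2394] [[-0.01, 1.0, -0.001], [1.0, 0.01, -0.002], [-0.002, -0.001, -1.0]] [ 0.19  0.23  1.38 -0.    1.53  0.18] [ 0.1  0.5 -0.7] 0.0238 0.0
tool delta [-0.0119 -0.0078  0.1194]
```

Converted, 0.045 m is 0.9, 0.03 m is 0.6.

creep_tool(
  steps=[
    [0.024, -0.24, -0.16, 0.6, 0],
    [0.024, 0, 0, 0.9, 0],
    [0.024, 0, 0, 0.9, 0],
    [0.024, 0, 0, 0, 0],
  ],
)

```text
t: 2.7
tool_pos: [0.5956, 0.1638, 0.1124]
orientation: [-2.199, -2.232, 0.018]
force: [-1.7, -0.5, -1.5]
opening: 0.024
gripper_force: 0.0
```

creep_tool(
  steps=[
    [0.024, 0, 0, 0.4, 0],
    [0.024, 0, 0, 0.4, 0],
    [0.024, 0, 0, 0.3, 0],
    [0.024, 0, 0, 0.3, 0],
    [0.024, 0, 0, 0, 0],
  ],
)

```text
t: 3.2
tool_pos: [0.6002, 0.1645, 0.0489]
orientation: [-2.203, -2.237, 0.004]
force: [-0.7, 0.4, -0.4]
opening: 0.0243
gripper_force: 0.0
```

```bash
python3 st.py 0.604 0.16 0.05
```

```text
3.2 [0.6002 0.1645 0.0489] [[-0.015, 1.0, -0.003], [1.0, 0.015, -0.001], [-0.001, -0.003, -1.0]] [ 0.19  0.36  1.59 -0.    1.2   0.17] [-0.7  0.4 -0.4] 0.0243 0.0
tool delta [-0.0045  0.0038 -0.0011]
```

creep_tool(
  steps=[
    [0.0, 0, 0, 0, 0],
    [0.0, 0, 0, 0, 0],
    [0.0, 0, 0, 0, 0],
    [0.0, 0, 0, 0, 0],
    [0.0, 0, 0, 0, 0],
  ],
  clamp_n=30,
)

```text
t: 3.7
tool_pos: [0.6025, 0.1647, 0.052]
orientation: [2.204, 2.237, 0.003]
force: [0.8, 0.0, 5.7]
opening: 0.01
gripper_force: 30.0
```

```bash
python3 st.py
```

```text
3.7 [0.6025 0.1647 0.052 ] [[-0.015, 1.0, 0.002], [1.0, 0.015, 0.0], [0.0, 0.002, -1.0]] [ 0.18  0.35  1.59 -0.    1.2   0.17] [0.8 0.  5.7] 0.01 29.974783658981323
```

Converted, -0.015 m is -0.3, -0.01 m is -0.2.

creep_tool(
  steps=[
    [0, 0, -0.2, 0, 0],
    [0, 0, -0.3, 0, 0],
    [0, 0, -0.3, 0, 0],
    [0, 0, -0.3, 0, 0],
    [0, 0, -0.3, 0, 0],
    [0, 0, -0.3, 0, 0],
    [0, 0, -0.3, 0, 0],
    [0, 0, -0.3, 0, 0],
    [0, 0, -0.3, 0, 0],
    [0, 0, -0.16, 0, 0],
    [0, 0, 0, 0, 0],
  ],
)

```text
t: 4.8
tool_pos: [0.4634, 0.1591, 0.0519]
orientation: [2.201, 2.234, -0.005]
force: [0.2, -19.4, 12.3]
opening: 0.0103
gripper_force: 30.0
```

```bash
python3 st.py
```

```text
4.8 [0.4634 0.1591 0.0519] [[-0.015, 1.0, 0.001], [1.0, 0.015, -0.006], [-0.006, 0.001, -1.0]] [ 0.23  0.02  1.97 -0.01  1.15  0.22] [  0.2 -19.4  12.3] 0.0103 29.97624099254608
```

Converted, -0.004 m is -0.08, -0.003 m is -0.06.

creep_tool(
  steps=[
    [0, 0, -0.08, 0, 0],
    [0, 0, -0.08, 0, 0],
    [0, 0, -0.06, 0, 0],
    [0, 0, 0, 0, 0],
  ],
)

```text
t: 5.2
tool_pos: [0.4562, 0.1588, 0.052]
orientation: [2.198, 2.23, 0.004]
force: [17.5, -19.4, -4.0]
opening: 0.0101
gripper_force: 30.0
```

```bash
python3 st.py
```

```text
5.2 [0.4562 0.1588 0.052 ] [[-0.015, 1.0, 0.009], [1.0, 0.015, -0.005], [-0.006, 0.009, -1.0]] [ 0.23 -0.01  2.   -0.01  1.15  0.22] [ 17.5 -19.4  -4. ] 0.0101 29.95544135570526
```

Converted, -0.004 m is -0.08, -0.003 m is -0.06.

creep_tool(
  steps=[
    [0, -0.06, -0.08, 0, 0],
    [0, -0.02, -0.06, 0, 0],
    [0, 0, 0, 0, 0],
  ],
)

```text
t: 5.5
tool_pos: [0.4559, 0.1581, 0.0533]
orientation: [2.195, 2.226, 0.029]
force: [52.3, 1.1, -35.9]
opening: 0.01
gripper_force: 29.9
```

```bash
python3 st.py
```

```text
5.5 [0.4559 0.1581 0.0533] [[-0.014, 1.0, 0.024], [1.0, 0.014, 0.002], [0.002, 0.024, -1.0]] [ 0.23 -0.03  2.01 -0.    1.13  0.22] [ 52.3   1.1 -35.9] 0.01 29.94917795062065
```

Converted, -0.045 m is -0.9, -0.04 m is -0.8.

creep_tool(
  steps=[
    [0, 0, 0.06, 0, 0],
    [0, 0, 0.06, 0, 0],
    [0, 0, 0, 0, 0],
    [0.024, 0, 0, 0, 0],
    [0.024, 0, 0, 0, 0],
    [0.024, 0, 0, -0.2, 0],
    [0.024, 0, 0, -0.4, 0],
    [0.024, 0, 0, -0.6, 0],
    [0.024, 0, 0, -0.8, 0],
    [0.024, 0, 0, -0.8, 0],
    [0.05, 0, -0.6, -0.8, 0],
    [0.055, 0, -0.9, 0, 0],
    [0.055, 0, -0.9, 0, 0],
    [0.055, 0, 0, 0, 0],
  ],
)

```text
t: 6.9
tool_pos: [0.3269, 0.1563, 0.2301]
orientation: [-2.202, -2.239, 0.001]
force: [0.0, -0.3, -0.7]
opening: 0.0513
gripper_force: 0.0
```

```bash
python3 st.py
python3 - <<'E'
from h import *
t=snap("top","t1");s=snap("side","s1")
t=cv2.resize(cv2.imread("pics/t1.png")[140:225,175:290],None,fx=6,fy=6,interpolation=cv2.INTER_CUBIC)
cv2.imwrite("pics/c2.png",t)
s=cv2.resize(cv2.imread("pics/s1.png")[110:225,195:350],None,fx=5,fy=5,interpolation=cv2.INTER_CUBIC)
cv2.imwrite("pics/c3.png",s)
E
```

```text
6.9 [0.3269 0.1563 0.2301] [[-0.017, 1.0, -0.001], [1.0, 0.017, 0.0], [0.0, -0.001, -1.0]] [ 0.3  -0.56  2.1   0.    1.6   0.29] [ 0.  -0.3 -0.7] 0.0513 0.0
```

View pics/c2.png

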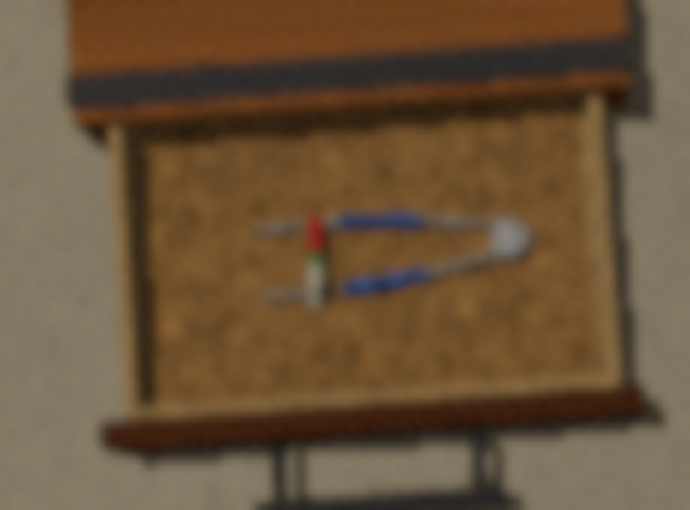

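View pics/c3.png

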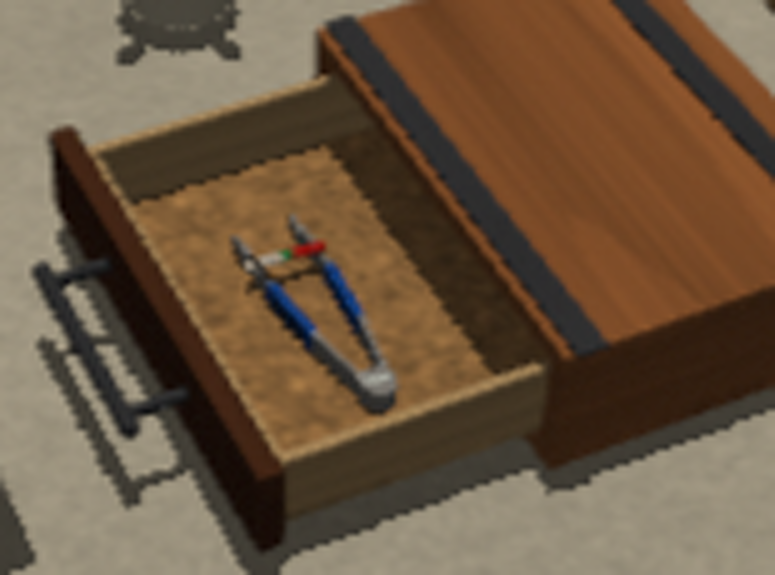

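The drawer is out. In the top crop, the rests' midpoint is at about (385,251), the bow at (510,237) and the tips at (262,231) and (262,296). In the side crop, the rests are at (290,312) and (342,290), the bow at (377,385) and the tips at (237,243) and (293,218).

```bash
python3 - <<'E'
from h import *
import pickle
c=pickle.load(open("cal.pkl","rb"));t,s=c["top"],c["side"]
T=lambda x,y:((x+.5)/6-.5+175,(y+.5)/6-.5+140)
S=lambda x,y:((x+.5)/5-.5+195,(y+.5)/5-.5+110)
D={"restU":((381,222),(342,290)),"restL":((388,281),(290,312)),"bow":((511,237),(378,383)),"tipU":((262,231),(293,218)),"tipL":((264,296),(237,243)),
"handleL":((258,505),(40,268)),"handleR":((500,495),(128,430))}
r={}
for k,(a,b) in D.items():
    r[k]=tri(t,T(*a),s,S(*b));print(k,r[k].round(4),plane(t,T(*a),.033).round(4),plane(s,S(*b),.033).round(4))
m=(r["restU"]+r["restL"])/2;ax=(r["tipU"]+r["tipL"])/2-r["bow"]
print(m,np.degrees(np.arctan2(ax[1],ax[0])),np.linalg.norm(ax[:2]),(r["handleL"]+r["handleR"])/2)
# blue masks
for n,f,cc,box in(("top","t1",t,(225,170,255,195)),("side","s1",s,(240,155,280,185))):
    im=cv2.imread(f"pics/{f}.png");h=cv2.cvtColor(im,cv2.COLOR_BGR2HSV);x0,y0,x1,y1=box
    m=cv2.inRange(h[y0:y1,x0:x1],(100,90,40),(130,255,255));k,l,st,ce=cv2.connectedComponentsWithStats(m)
    for i in range(1,k):
        if st[i,4]>8:print(n,ce[i]+[x0,y0],st[i,4],plane(cc,ce[i]+[x0,y0],.030).round(4))
E
```

```text
restU [0.5994 0.1499 0.0411] [0.6008 0.1503] [0.6024 0.1572]
restL [0.5688 0.1472 0.039 ] [0.5701 0.1473] [0.5702 0.1527]
bow [0.59   0.0834 0.0393] [0.5911 0.0834] [0.5922 0.0886]
tipU [0.5968 0.2111 0.0409] [0.5979 0.2118] [0.6001 0.2186]
tipL [0.5639 0.2114 0.0336] [0.5642 0.2114] [0.5639 0.2121]
handleL [0.4547 0.2149 0.0526] [0.4567 0.2166] [0.4581 0.2345]
handleR [0.4575 0.0922 0.0514] [0.4585 0.0925] [0.4618 0.1076]
[0.58408996 0.14855006 0.04006265] 94.32465810857266 0.12820954938147178 [0.45608625 0.15352043 0.05201812]
top [238.2 186.7] 10 [0.5697 0.1508]
side [263.19444444 168.63888889] 36 [0.6026 0.1561]
side [252.20588235 171.17647059] 34 [0.5716 0.1586]
```

Converted, 0.045 m is 0.9, 0.04 m is 0.8, -0.061 rad is -0.0777.

creep_tool(
  steps=[
    [0.056, 0, 0.8, 0, -0.0777],
    [0.056, 0, 0.9, 0, 0],
    [0.056, 0, 0.9, 0, 0],
    [0.056, 0, 0.9, 0, 0],
    [0.056, 0, 0.9, 0, 0],
    [0.056, 0, 0.6, 0, 0],
    [0.056, 0, 0, 0.8, 0],
    [0.056, 0, 0, 0.6, 0],
    [0.056, 0, 0, 0, 0],
    [0.056, 0, 0, 0, 0],
  ],
  clamp_n=20,
)

```text
t: 8.0
tool_pos: [0.5807, 0.1727, 0.1594]
orientation: [-2.135, -2.302, 0.004]
force: [1.1, 0.3, 0.6]
opening: 0.0561
gripper_force: 0.0
```

```bash
python3 st.py 0.585 0.151 0.047
```

```text
8.0 [0.5807 0.1727 0.1594] [[-0.076, 0.997, -0.003], [0.997, 0.076, -0.001], [-0.0, -0.003, -1.0]] [0.2  0.2  1.56 0.   1.38 0.13] [1.1 0.3 0.6] 0.0561 0.0
tool delta [-0.0219  0.003   0.1124]
```

Converted, 0.03 m is 0.6, -0.022 m is -0.44.

creep_tool(
  steps=[
    [0.056, -0.44, 0.06, 0.6, 0],
    [0.056, 0, 0, 0.6, 0],
    [0.056, 0, 0, 0, 0],
    [0.056, 0, 0, 0, 0],
  ],
)

```text
t: 8.4
tool_pos: [0.5864, 0.1516, 0.1025]
orientation: [2.135, 2.304, 0.002]
force: [0.5, 0.4, 0.6]
opening: 0.0562
gripper_force: 0.0
```

```bash
python3 st.py 0.585 0.151 0.047
```

```text
8.4 [0.5864 0.1516 0.1025] [[-0.076, 0.997, 0.001], [0.997, 0.076, 0.0], [0.0, 0.001, -1.0]] [0.17 0.25 1.61 0.   1.28 0.09] [0.5 0.4 0.6] 0.0562 0.0
tool delta [-0.0005 -0.0015  0.0555]
```

Converted, 0.02 m is 0.4, 0.008 m is 0.16.

creep_tool(
  steps=[
    [0.056, 0, 0, 0.4, 0],
    [0.056, 0, 0, 0.4, 0],
    [0.056, 0, 0, 0.16, 0],
    [0.056, 0, 0, 0.1, 0],
    [0.056, 0, 0, 0, 0],
    [0.056, 0, 0, 0, 0],
  ],
)

```text
t: 9.0
tool_pos: [0.5865, 0.1515, 0.0491]
orientation: [2.135, 2.304, 0.002]
force: [-0.7, -0.6, 0.3]
opening: 0.0563
gripper_force: 0.0
```

```bash
python3 st.py 0.585 0.151 0.047
```

```text
9.0 [0.5865 0.1515 0.0491] [[-0.076, 0.997, 0.002], [0.997, 0.076, 0.0], [0.0, 0.002, -1.0]] [0.17 0.31 1.64 0.   1.18 0.09] [-0.7 -0.6  0.3] 0.0563 0.0
tool delta [-0.0004 -0.0016  0.0021]
```

Converted, 0.002 m is 0.04.

creep_tool(
  steps=[
    [0.046, 0, 0, 0.04, 0],
    [0.042, 0, 0, 0, 0],
    [0.04, 0, 0, 0, 0],
    [0.038, 0, 0, 0, 0],
    [0.036, 0, 0, 0, 0],
    [0.035, 0, 0, 0, 0],
    [0.034, 0, 0, 0, 0],
    [0.034, 0, 0, 0, 0],
  ],
  clamp_n=7,
)

```text
t: 9.8
tool_pos: [0.5858, 0.1513, 0.0459]
orientation: [2.135, 2.304, 0.001]
force: [0.3, 1.2, 2.7]
opening: 0.0343
gripper_force: 2.9
```

```bash
python3 st.py
```

```text
9.8 [0.5858 0.1513 0.0459] [[-0.076, 0.997, 0.0], [0.997, 0.076, 0.0], [0.0, 0.0, -1.0]] [ 0.17  0.32  1.65 -0.    1.18  0.09] [0.3 1.2 2.7] 0.0343 2.911655575444456
```

creep_tool(
  steps=[
    [0.032, 0, 0, 0, 0],
    [0.031, 0, 0, 0, 0],
    [0.03, 0, 0, 0, 0],
    [0.029, 0, 0, 0, 0],
    [0.029, 0, 0, 0, 0],
    [0.029, 0, 0, 0, 0],
  ],
  clamp_n=7,
)

```text
t: 10.4
tool_pos: [0.5858, 0.1514, 0.0459]
orientation: [2.135, 2.304, 0.001]
force: [1.4, 0.7, 4.2]
opening: 0.0293
gripper_force: 4.5
```

```bash
python3 st.py
```

```text
10.4 [0.5858 0.1514 0.0459] [[-0.076, 0.997, 0.0], [0.997, 0.076, 0.0], [0.0, 0.0, -1.0]] [ 0.17  0.32  1.65 -0.    1.18  0.09] [1.4 0.7 4.2] 0.0293 4.463731124997139
```

Converted, -0.025 m is -0.5, -0.02 m is -0.4.

creep_tool(
  steps=[
    [0.028, 0, 0, 0, 0],
    [0.028, 0, 0, -0.06, 0],
    [0.028, 0, 0, -0.2, 0],
    [0.028, 0, 0, -0.3, 0],
    [0.028, 0, 0, -0.4, 0],
    [0.028, 0, 0, -0.5, 0],
    [0.028, 0, 0, -0.5, 0],
    [0.028, 0, 0, -0.5, 0],
    [0.028, 0, 0, -0.4, 0],
    [0.028, 0, 0, -0.2, 0],
    [0.028, 0, 0, 0, 0],
    [0.028, 0, 0, 0, 0],
  ],
  clamp_n=8,
)

```text
t: 11.6
tool_pos: [0.5853, 0.1512, 0.1981]
orientation: [-2.135, -2.304, 0.001]
force: [-0.0, -0.8, -1.0]
opening: 0.028
gripper_force: 3.8
```

```bash
python3 st.py 0.533 -0.387 0.12
python3 - <<'E'
from h import *
snap("top","t2");snap("side","s2")
t=cv2.resize(cv2.imread("pics/t2.png")[130:225,185:285],None,fx=4,fy=4,interpolation=cv2.INTER_CUBIC)
s=cv2.resize(cv2.imread("pics/s2.png")[80:195,210:310],None,fx=4,fy=4,interpolation=cv2.INTER_CUBIC)
im=np.zeros((460,800,3),np.uint8);im[:380,:400]=t;im[:,400:]=s;cv2.imwrite("pics/c4.png",im)
E
```

```text
11.6 [0.5853 0.1512 0.1981] [[-0.076, 0.997, -0.001], [0.997, 0.076, -0.0], [-0.0, -0.001, -1.0]] [ 0.17  0.17  1.53 -0.    1.45  0.09] [-0.  -0.8 -1. ] 0.028 3.832741677761078
tool delta [-0.5327 -0.0929  0.0782]
```

View pics/c4.png

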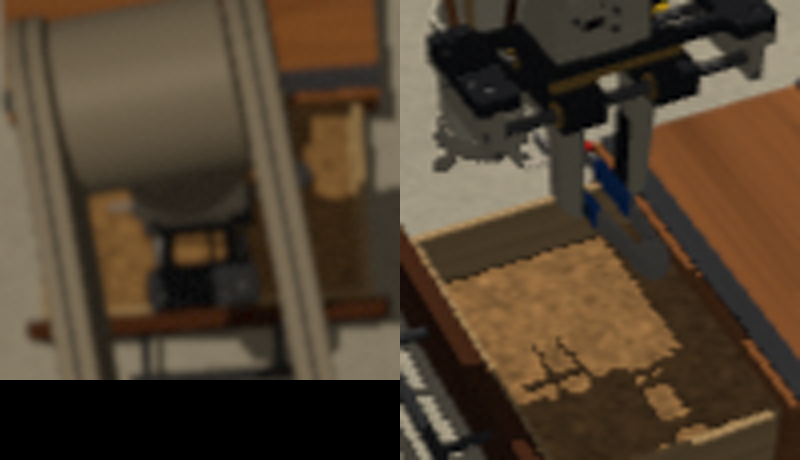

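The tweezers hang level between the fingers, with the blue rests at about (605,185) and the red gauge at (590,148). I'll carry them to the board and turn the tips towards the robot, so the side camera sees the gauge.

Converted, -0.033 m is -0.66, -0.023 m is -0.46.

creep_tool(
  steps=[
    [0.028, -0.2, -0.02, 0, 0],
    [0.028, -0.46, -0.02, 0, 0],
    [0.028, -0.66, -0.04, 0, 0],
    [0.028, -0.66, -0.04, 0, 0],
    [0.028, -0.66, -0.04, 0, 0],
    [0.028, -0.66, -0.04, 0, 0],
    [0.028, -0.66, -0.04, 0, 0],
    [0.028, -0.66, -0.04, 0, 0],
    [0.028, -0.66, -0.04, 0, 0],
    [0.028, -0.66, -0.04, 0, 0],
    [0.028, -0.66, -0.04, 0, 0],
    [0.028, -0.66, -0.04, 0, 0],
    [0.028, -0.66, -0.02, 0, 0],
    [0.028, -0.66, -0.02, 0, 0],
    [0.028, -0.66, -0.02, 0, 0],
    [0.028, -0.5, -0.02, 0, 0],
    [0.028, -0.3, 0, 0, 0],
    [0.028, 0, 0, 0, 0],
  ],
)

```text
t: 13.5
tool_pos: [0.5968, -0.3531, 0.1976]
orientation: [-2.137, -2.301, 0.001]
force: [-0.4, 0.4, -0.3]
opening: 0.0283
gripper_force: 3.8
```

creep_tool(
  steps=[
    [0.028, 0, 0, 0, -0.0764],
    [0.028, 0, 0, 0, -0.1401],
    [0.028, 0, 0, 0, -0.1401],
    [0.028, 0, 0, 0, -0.1401],
    [0.028, 0, 0, 0, -0.1401],
    [0.028, 0, 0, 0, -0.1401],
    [0.028, 0, 0, 0, -0.1401],
    [0.028, 0, 0, 0, -0.1401],
    [0.028, 0, 0, 0, -0.1401],
    [0.028, 0, 0, 0, -0.1401],
    [0.028, 0, 0, 0, -0.1401],
    [0.028, 0, 0, 0, -0.1401],
    [0.028, 0, 0, 0, -0.1401],
    [0.028, 0, 0, 0, -0.1401],
    [0.028, 0, 0, 0, 0],
    [0.028, 0, 0, 0, 0],
  ],
)

```text
t: 15.1
tool_pos: [0.5979, -0.3501, 0.1985]
orientation: [-0.011, -3.141, -0.001]
force: [0.3, -0.4, -1.0]
opening: 0.0283
gripper_force: 3.8
```

```bash
python3 st.py 0.598 -0.322 0.12
```

```text
15.1 [ 0.5979 -0.3501  0.1985] [[-1.0, 0.007, -0.0], [0.007, 1.0, 0.0], [0.0, 0.0, -1.0]] [-0.6   0.4   1.25  0.    1.49 -2.17] [ 0.3 -0.4 -1. ] 0.0283 3.8328858464956284
tool delta [0.0001 0.0281 0.0785]
```

Converted, 0.02 m is 0.4, 0.015 m is 0.3.

creep_tool(
  steps=[
    [0.028, 0, 0.2, 0.3, 0],
    [0.028, 0, 0.2, 0.4, 0],
    [0.028, 0, 0.16, 0.4, 0],
    [0.028, 0, 0, 0.3, 0],
    [0.028, 0, 0, 0.16, 0],
    [0.0275, 0, 0, 0, 0],
    [0.027, 0, 0, 0, 0],
    [0.0265, 0, 0, 0, 0],
    [0.026, 0, 0, 0, 0],
    [0.026, 0, 0, 0, 0],
    [0.026, 0, 0, 0, 0],
  ],
)

```text
t: 16.2
tool_pos: [0.5981, -0.3234, 0.1211]
orientation: [0.008, 3.141, -0.001]
force: [-0.1, 0.9, -0.0]
opening: 0.0258
gripper_force: 4.7
```

```bash
python3 st.py
python3 - <<'E'
from h import *
snap("top","t3");c=snap("side","s3")
X=np.array([.533,-.322,.103]);p=proj(c,X);print(p)
u,v=p.astype(int)
print(u,v)
im=cv2.imread("pics/s3.png")[v-45:v+45,u-50:u+70]
cv2.imwrite("pics/c5.png",cv2.resize(im,None,fx=6,fy=6,interpolation=cv2.INTER_CUBIC))
E
```

```text
16.2 [ 0.5981 -0.3234  0.1211] [[-1.0, 0.005, 0.001], [0.005, 1.0, -0.0], [-0.001, -0.0, -1.0]] [-0.57  0.42  1.37 -0.    1.35 -2.14] [-0.1  0.9 -0. ] 0.0258 4.659263715147972
[334.63932374 320.87742413]
334 320
```

View pics/c5.png

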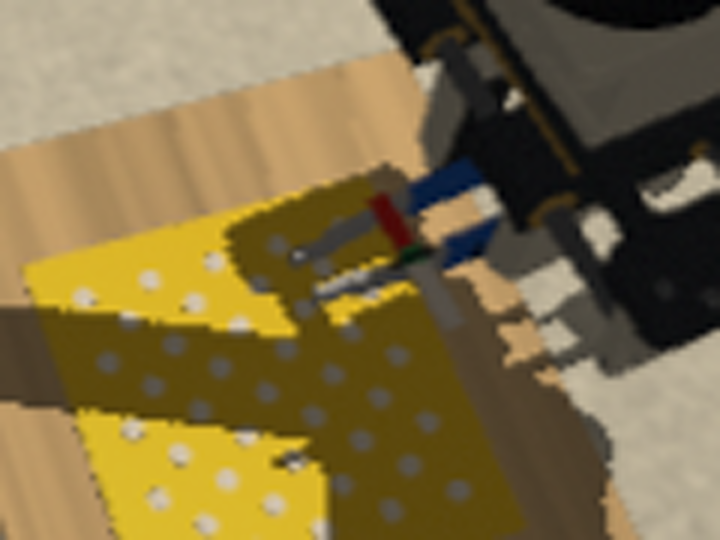

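The tips are at about (296,255) and (320,293), and the pointer is near the green at (408,252). I'll zoom in and measure.

```bash
python3 - <<'E'
from h import *
import pickle
c=pickle.load(open("cal.pkl","rb"))["side"]
S=lambda x,y:((x+.5)/6-.5+284,(y+.5)/6-.5+275)
for p in((296,255),(320,293)):print(plane(c,S(*p),.104))
for p in((385,203),(403,240),(422,262),(450,318)):print("bar",plane(c,S(*p),.113))
for z in(.113,):
  for y in np.arange(-.345,-.295,.005):print(round(y,3),((proj(c,[.563,y,z])-[329,300])*20).round())
im=cv2.imread("pics/raw_s3.png")[300:330,329:369]
cv2.imwrite("pics/c6.png",cv2.resize(im,None,fx=20,fy=20,interpolation=cv2.INTER_NEAREST))
E
```

```text
[ 0.53345016 -0.31453951]
[ 0.53400142 -0.32833996]
bar [ 0.56457316 -0.31348979]
bar [ 0.56322981 -0.32636521]
bar [ 0.56481208 -0.33489503]
bar [ 0.56302967 -0.35376093]
-0.345 [540. 468.]
-0.34 [511. 420.]
-0.335 [482. 373.]
-0.33 [454. 326.]
-0.325 [425. 280.]
-0.32 [397. 234.]
-0.315 [369. 188.]
-0.31 [341. 143.]
-0.305 [314.  98.]
-0.3 [286.  53.]
```

View pics/c6.png

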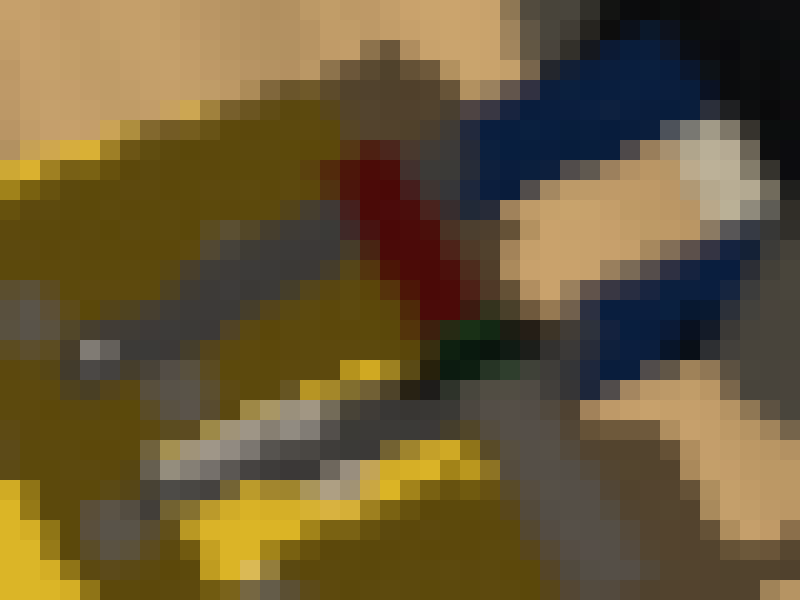

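```bash
python3 - <<'E'
from h import *
im=cv2.imread("pics/raw_s3.png")[:,:,::-1]
for v in range(314,322):print(v,[tuple(int(q) for q in im[v,u]) for u in range(348,358)])
E
```

```text
314 [(85, 51, 12), (76, 22, 7), (74, 9, 7), (75, 11, 8), (77, 33, 23), (79, 57, 39), (100, 81, 54), (177, 142, 96), (201, 162, 108), (154, 128, 93)]
315 [(91, 70, 12), (78, 41, 9), (74, 11, 9), (75, 10, 8), (60, 27, 17), (52, 51, 30), (73, 64, 42), (111, 89, 61), (150, 121, 82), (113, 96, 77)]
316 [(91, 72, 10), (83, 52, 11), (61, 32, 14), (38, 42, 20), (25, 48, 22), (19, 40, 20), (28, 29, 19), (37, 30, 22), (61, 52, 39), (65, 60, 54)]
317 [(92, 73, 12), (90, 70, 10), (55, 46, 16), (14, 32, 16), (9, 25, 14), (10, 21, 13), (17, 27, 20), (28, 30, 26), (51, 49, 47), (59, 57, 55)]
318 [(157, 129, 33), (90, 74, 21), (39, 33, 12), (12, 27, 16), (13, 30, 17), (38, 52, 37), (47, 62, 45), (63, 65, 56), (63, 61, 57), (52, 53, 55)]
319 [(78, 67, 41), (40, 34, 20), (30, 28, 26), (46, 51, 42), (72, 70, 61), (81, 77, 67), (81, 77, 67), (80, 75, 68), (66, 63, 59), (54, 53, 54)]
320 [(57, 55, 53), (56, 54, 51), (57, 55, 52), (58, 57, 53), (76, 71, 64), (84, 78, 71), (85, 79, 71), (83, 77, 70), (81, 73, 62), (79, 66, 50)]
321 [(60, 58, 55), (59, 58, 55), (60, 57, 55), (69, 62, 44), (81, 70, 41), (84, 76, 63), (85, 79, 71), (85, 79, 72), (85, 78, 70), (82, 70, 54)]
```

The pointer is darkest at row 317.4 and the green spans rows 315.3 to 318.6, so it sits just to the white side of mid-green. Grip force (4.7 N) agrees. I'll squeeze another 0.5 mm, then check that nothing else has moved.

creep_tool(
  steps=[
    [0.0255, 0, 0, 0, 0],
    [0.0255, 0, 0, 0, 0],
    [0.0255, 0, 0, 0, 0],
    [0.0255, 0, 0, 0, 0],
    [0.0255, 0, 0, 0, 0],
    [0.0255, 0, 0, 0, 0],
    [0.0255, 0, 0, 0, 0],
    [0.0255, 0, 0, 0, 0],
  ],
)

```text
t: 17.1
tool_pos: [0.5979, -0.3232, 0.1206]
orientation: [-0.007, -3.142, 0.0]
force: [-0.6, 0.2, -1.1]
opening: 0.0258
gripper_force: 4.8
```

```bash
python3 st.py
python3 - <<'E'
from h import *
snap("side","s4");snap("top","t4")
im=cv2.imread("pics/raw_s4.png")[:,:,::-1]
for v in range(314,321):print(v,[tuple(int(q) for q in im[v,u]) for u in range(350,355)])
a=cv2.imread("pics/s1.png");b=cv2.imread("pics/s4.png");ta=cv2.imread("pics/t1.png");tb=cv2.imread("pics/t4.png")
# full-frame before/after strip
o=np.hstack([cv2.resize(b,(400,300)),cv2.resize(tb,(400,300))]);d=np.hstack([cv2.resize(cv2.absdiff(a,b),(400,300)),cv2.resize(cv2.absdiff(ta,tb),(400,300))])
cv2.imwrite("pics/c7.png",np.vstack([o,d]))
E
```

```text
17.1 [ 0.5979 -0.3232  0.1206] [[-1.0, 0.005, -0.0], [0.005, 1.0, -0.0], [0.0, -0.0, -1.0]] [-0.57  0.42  1.37 -0.    1.35 -2.14] [-0.6  0.2 -1.1] 0.0258 4.847242757678032
314 [(75, 10, 9), (74, 8, 6), (77, 35, 24), (80, 59, 41), (100, 81, 54)]
315 [(74, 10, 8), (75, 10, 10), (75, 15, 10), (69, 43, 27), (76, 61, 41)]
316 [(63, 33, 16), (50, 28, 14), (37, 28, 15), (27, 32, 19), (29, 28, 19)]
317 [(55, 46, 13), (18, 20, 14), (13, 14, 12), (12, 26, 15), (21, 37, 24)]
318 [(22, 20, 13), (10, 24, 12), (13, 41, 19), (15, 49, 23), (39, 58, 39)]
319 [(50, 48, 46), (43, 52, 43), (43, 60, 42), (71, 72, 60), (81, 77, 67)]
320 [(58, 56, 54), (58, 57, 54), (72, 70, 62), (83, 78, 69), (84, 79, 70)]
```

View pics/c7.png

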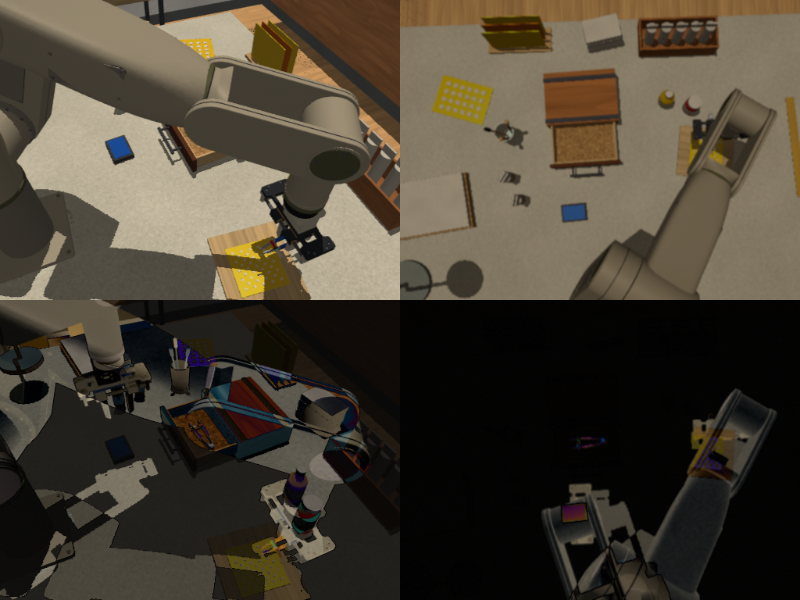

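Bystanders unmoved and the drawer still open. The pointer now looks slightly red of centre, so I'll take a subpixel profile along the gauge bar for both settings.

```bash
cat > prof.py <<'E'
from h import *
import sys
from scipy.ndimage import map_coordinates as mc
def prof(f):
    im=cv2.imread(f"pics/raw_{f}.png")[:,:,::-1].astype(float)
    p0=np.array([329+370/20-.5,300+160/20-.5]);d=np.array([240,420.]);d/=np.linalg.norm(d);n=np.array([d[1],-d[0]])
    print(f)
    for k in np.arange(6,15,.5):
        v=np.mean([[mc(im[:,:,c],[[ (p0+k*d+w*n)[1]],[(p0+k*d+w*n)[0]]],order=1)[0] for c in range(3)] for w in(-.5,0,.5)],0)
        print(k,v.round(),end=" | ")
    print()
for f in sys.argv[1:]:prof(f)
E
python3 - <<'E'
from h import *
snap("side","s5");print(robot.read_state()["opening"],robot.read_state()["gripper_force"])
E
python3 prof.py s3 s4 s5
```

```text
0.025733121814443722 4.847162961959839
s3
6.0 [75. 13.  9.] | 6.5 [74. 12.  9.] | 7.0 [74. 11.  9.] | 7.5 [75. 12.  9.] | 8.0 [75. 13. 10.] | 8.5 [71. 17. 12.] | 9.0 [57. 27. 15.] | 9.5 [38. 41. 20.] | 10.0 [23. 42. 20.] | 10.5 [15. 32. 17.] | 11.0 [11. 25. 15.] | 11.5 [18. 32. 21.] | 12.0 [34. 47. 33.] | 12.5 [54. 62. 49.] | 13.0 [73. 73. 62.] | 13.5 [81. 77. 68.] | 14.0 [83. 78. 70.] | 14.5 [84. 78. 70.] | 
s4
6.0 [75. 13.  9.] | 6.5 [75. 12.  9.] | 7.0 [75. 11.  9.] | 7.5 [75. 11.  8.] | 8.0 [75. 12. 10.] | 8.5 [74. 14. 11.] | 9.0 [66. 18. 11.] | 9.5 [50. 25. 14.] | 10.0 [33. 26. 15.] | 10.5 [21. 22. 14.] | 11.0 [14. 23. 14.] | 11.5 [14. 34. 18.] | 12.0 [19. 47. 25.] | 12.5 [39. 59. 39.] | 13.0 [65. 70. 56.] | 13.5 [79. 76. 66.] | 14.0 [82. 78. 68.] | 14.5 [83. 78. 69.] | 
s5
6.0 [75. 13. 10.] | 6.5 [75. 13. 10.] | 7.0 [75. 12.  9.] | 7.5 [75. 12.  9.] | 8.0 [75. 13. 10.] | 8.5 [74. 14. 10.] | 9.0 [66. 18. 11.] | 9.5 [50. 26. 14.] | 10.0 [33. 26. 14.] | 10.5 [21. 22. 14.] | 11.0 [15. 24. 15.] | 11.5 [14. 35. 19.] | 12.0 [19. 47. 25.] | 12.5 [39. 59. 40.] | 13.0 [65. 70. 58.] | 13.5 [79. 76. 67.] | 14.0 [83. 78. 69.] | 14.5 [85. 79. 70.] |
```

creep_tool(
  steps=[
    [0.0259, 0, 0, 0, 0],
    [0.0259, 0, 0, 0, 0],
    [0.0259, 0, 0, 0, 0],
    [0.0259, 0, 0, 0, 0],
    [0.0259, 0, 0, 0, 0],
    [0.0259, 0, 0, 0, 0],
    [0.0259, 0, 0, 0, 0],
  ],
)

```text
t: 17.95
tool_pos: [0.5979, -0.3232, 0.1206]
orientation: [-0.008, -3.142, 0.0]
force: [1.3, 0.6, -1.4]
opening: 0.0257
gripper_force: 4.7
```

```bash
python3 - <<'E'
from h import *
snap("side","s6")
E
python3 prof.py s6
```

```text
s6
6.0 [75. 13. 10.] | 6.5 [75. 13.  9.] | 7.0 [75. 12.  9.] | 7.5 [75. 12.  8.] | 8.0 [75. 12.  9.] | 8.5 [71. 16. 11.] | 9.0 [56. 26. 14.] | 9.5 [37. 40. 19.] | 10.0 [24. 42. 20.] | 10.5 [16. 33. 17.] | 11.0 [11. 29. 15.] | 11.5 [18. 38. 22.] | 12.0 [34. 52. 34.] | 12.5 [53. 63. 48.] | 13.0 [71. 72. 61.] | 13.5 [80. 77. 68.] | 14.0 [83. 78. 69.] | 14.5 [84. 78. 70.] |
```

```bash
python3 -c "
from plant import robot;print(robot.close_job())"
```

```text
the job is handed in; nothing more can be done
None
```

The job is handed in: the drawer is out at its stop, and the tweezers are held steady with both tips about 90 mm above the stencil. The pointer is mid-green (gap about 10 mm), and nothing else on the table appears to have moved.

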